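Fetch the hemmed-in tin for a food parcel

TASK

The flat tin at the back of the display tray belongs in the parcel box, but the tall can, the screw-top jar and the gable carton stand close round it: first stand all three aside in the empty spare tray, then put the flat tin flat on the floor of the parcel box beside the upright pack, and only then put the three back in the display tray, each upright where it stood at the start. Set everything down gently rather than dropping it, and leave the two small packets in the display tray and the pack in the parcel box undisturbed.

Things in the scene. Friction and masses are not known exactly. Their poses are not given: they have to be found in the camera images.
- display_tray: Low cardboard tray, fixed, 166 mm (its x) by 242 mm (its y), walls 28 mm high, 4 mm thick, floor 4 mm thick. Origin: centre of its underside; z up; yaw up to 0.4 rad. Pale 70 mm discs on its floor mark four places, in its frame: (36, 0) mm for the flat tin; (36, 78), (36, -78) and (-42, 0) mm for the three tall things, arranged anew at each start, each a few mm off its disc's centre.
- spare_tray: Empty shallow cardboard tray, fixed to the table, 360 mm (its x) by 170 mm (its y), walls 22 mm high and 4 mm thick, floor 4 mm thick. The side area, on the left or the right of the display tray. Origin: centre of its underside; z up.
- parcel_box: Open cardboard box, fixed, 260 mm (its x) by 190 mm (its y), walls 80 mm high, 5 mm thick, floor 5 mm thick; the flaps folded down outside its long sides are for looks only. On the other side of the display tray from the spare tray. Its half towards -x (nearer the robot) is empty. Origin: centre of its underside; z up.
- flat_tin: Flat round steel tin with a band round it, 66 mm across, 42 mm high, about 0.17 kg. Origin: centre of its underside; z up along its axis. Stands in the display tray, lower than the three tall things around it.
- tall_can: Plain cylindrical food can, 66 mm across, 108 mm high, about 0.42 kg. Origin: centre of its underside; z up along its axis. Stands in the display tray.
- screw_jar: Round amber jar with a screw lid: body 66 mm across up to 86 mm, then a lid 62 mm across from 86 mm to the top at 105 mm; about 0.45 kg. Origin: centre of its underside; z up along its axis. Stands in the display tray.
- gable_carton: Square drink carton, 60 by 60 mm and straight-sided up to 88 mm, then a gable roof with a thin ridge along its x, top at 110 mm; about 0.3 kg. Origin: centre of its underside; z up. Stands in the display tray, its sides parallel to the tray's within 0.1 rad.
- square_packet: Small flat packet 48 by 48 mm, 30 mm high, lying loose in one of the two near (-x) corners of the display tray; to be left alone. Origin: centre of its underside.
- oblong_packet: Small flat packet 36 mm (its x) by 62 mm (its y), 24 mm high, lying loose in the other near corner of the display tray; to be left alone. Origin: centre of its underside.
- upright_pack: Upright pack 45 mm (its x) by 120 mm (its y), 140 mm high, 0.5 kg, standing loose in the far (+x) end of the parcel box, its centre 90 mm from the box's centre; to be left alone. Origin: centre of its underside.
Mind the look-alikes: they are no part of the job. Leave any yellow look-alike of the gable_carton alone. Several things look just like the screw_jar: the one meant starts farthest to the robot's right.

How it is judged:
On the way, in this order (a step that is already met when the one before it is completed fails the run):
1. the tall can, the screw jar and the gable carton all stand upright on the spare tray's floor, released, and the flat tin has not yet left its place in the display tray (x of tall_can in the frame of spare_tray between -0.17 and 0.17 m and y of tall_can in the frame of spare_tray between -0.075 and 0.075 m and z of each of tall_can, screw_jar, gable_carton in the frame of spare_tray below 0.012 m and angle between each of tall_can, screw_jar, gable_carton's own z axis and vertical below 0.12 rad and contact force between each of tall_can, screw_jar, gable_carton and the fingers below 0.05 N and x of screw_jar in the frame of spare_tray between -0.17 and 0.17 m and y of screw_jar in the frame of spare_tray between -0.075 and 0.075 m and x of gable_carton in the frame of spare_tray between -0.17 and 0.17 m and y of gable_carton in the frame of spare_tray between -0.075 and 0.075 m and distance of flat_tin from where it was at the start of the episode below 0.03 m), for 0.2 s.
2. the flat tin lies flat on the parcel box's floor, released, while the three still stand in the spare tray (x of flat_tin in the frame of parcel_box between -0.12 and 0.12 m and y of flat_tin in the frame of parcel_box between -0.09 and 0.09 m and z of flat_tin in the frame of parcel_box below 0.015 m and angle between each of flat_tin, tall_can, screw_jar, gable_carton's own z axis and vertical below 0.12 rad and contact force between each of flat_tin, tall_can, screw_jar, gable_carton and the fingers below 0.05 N and x of tall_can in the frame of spare_tray between -0.17 and 0.17 m and y of tall_can in the frame of spare_tray between -0.075 and 0.075 m and z of each of tall_can, screw_jar, gable_carton in the frame of spare_tray below 0.012 m and x of screw_jar in the frame of spare_tray between -0.17 and 0.17 m and y of screw_jar in the frame of spare_tray between -0.075 and 0.075 m and x of gable_carton in the frame of spare_tray between -0.17 and 0.17 m and y of gable_carton in the frame of spare_tray between -0.075 and 0.075 m), for 0.2 s.
At the end, for the whole second after the job is handed in: The flat tin lies flat on the floor of the parcel box; the tall can, the screw jar and the gable carton each stand upright (within 0.12 rad) within 15 mm of where they stood at the start; all are released and at rest (x of flat_tin in the frame of parcel_box between -0.12 and 0.12 m and y of flat_tin in the frame of parcel_box between -0.09 and 0.09 m and z of flat_tin in the frame of parcel_box below 0.015 m and angle between each of flat_tin, tall_can, screw_jar, gable_carton's own z axis and vertical below 0.12 rad and contact force between each of flat_tin, tall_can, screw_jar, gable_carton and the fingers below 0.05 N and linear speed of each of flat_tin, tall_can, screw_jar, gable_carton below 0.02 m/s and distance of each of tall_can, screw_jar, gable_carton from where it was at the start of the episode below 0.015 m); the robot touches nothing.
It fails at once if one of the two small packets or the pack in the parcel box is shifted more than 25 mm, or the pack is tipped (distance of any of square_packet, oblong_packet, upright_pack from where it was at the start of the episode above 0.025 m or angle between upright_pack's own z axis and vertical above 0.3 rad).
It fails at once if one of the four things is tipped over (angle between any of tall_can, screw_jar, gable_carton, flat_tin's own z axis and vertical above 0.8 rad).
It fails at once if one of the four things is dropped: it falls free at more than 0.7 m/s (a drop of about 25 mm) ((linear speed of tall_can above 0.7 m/s and contact force between tall_can and the fingers below 0.05 N) or (linear speed of screw_jar above 0.7 m/s and contact force between screw_jar and the fingers below 0.05 N) or (linear speed of gable_carton above 0.7 m/s and contact force between gable_carton and the fingers below 0.05 N) or (linear speed of flat_tin above 0.7 m/s and contact force between flat_tin and the fingers below 0.05 N)).
It also fails if it takes over 141 s, if anything falls off the work surface, if the arm or the gripper's body presses on something with over 40 N, if the wrist force passes 120 N, or if a joint passes its speed limit or range.

ROBOT

A 6-joint arm with a two-finger parallel gripper is mounted at the origin on the work surface. World frame = base frame: x ahead of the robot, y to its left, z up, the work surface at z = 0. Lengths are in m, angles in rad, forces in N, time in s.
With the tool pointing down it reaches from about 0.3 to 0.775 m from the base axis. Payload 14.6 kg.
Tool frame: the origin (TCP) lies at the centre of the arm's flange, where the gripper is bolted on; the fingertips stand 199 mm ahead of it and the grasp point (between the pads) lies ctrl.tcp_to_grasp ahead of it (ctrl.tcp_to_grasp is the distance from the TCP to the grasp point, in m); z points along the fingers, y is the line along which they close (so a half turn about z gives the same grasp; the last joint's range is limited). The gripper opens to 94 mm and grips with 3 to 60 N. Pads are 16 mm wide; open, the fingers measure 119 mm over their backs; the gripper's body (75 mm by 177 mm) begins 78 mm behind the grasp point.
Start: joints at [1.173, 0.3, 1.521, -0, 1.321, -0.067], TCP at [0.179, 0.52, 0.405] pointing down, gripper open.
Joint ranges: [-3.03, 3.03], [-0.79, 2.21], [0.23, 2.52], [-1.04, 4.18], [0, 3.07], [-2.55, 2.55]. Speed limits (rad/s): [2.22, 2.22, 2.57, 3.14, 3.14, 3.14].

INTERFACE

Orientations are given as [roll, pitch, yaw] about the fixed x, y, z axes, in that order (R = Rz(yaw) Ry(pitch) Rx(roll)).
In Python, from station import ctrl gives the robot as it stands. The module is installed in compiled form; this text tells all that it offers.
- The arm moves only by the shell command python3 -m jog 'ROWS' [OPENING] [FORCE]. ROWS is JSON, a list of rows, each a list of 6 numbers: the shift along the tool's x, y, z in cm, then the turn, a rotation vector about the tool's x, y, z in rad. In form: [[tx, ty, tz, ax, ay, az], ...]. A call has 1 to 8 rows; each row is the pose to reach, as a shift and turn from the pose commanded when the call began, along the tool's axes at that moment; what a row does not reach only later rows make up. A row lasts 1/10 s, in which the tool goes at most 50 mm and 8.59 degrees, less where a joint would pass 70% of its speed; a pose out of reach is approached as far as the arm can. A call with a gripper value outside its range is refused whole. OPENING is the opening in per cent of the stroke, from 0 (shut) to 100 (fully open), set as the call begins (- or left out, the last holds). The fingers move at their own pace and stop on an object; FORCE is the grip in N (left out, the last holds). Time passes only in rows, so rows that repeat a pose let the fingers close. It gives the time, the measured TCP pose, the force, the opening and the grip force at its end, in the units of the state.
- ctrl.get_obs(): the state, without advancing time (a new reading comes with each control period).
- ctrl.camera(name): name is "side" or "top"; returns a dict with "img" (384x512x3 uint8, blue, green, red), "intrinsics" (3x3 intrinsics, pixels), "R" (3x3) and "t" (3): a world point X has camera coordinates R X + t. Camera axes: x right, y down, z forward; pixel columns grow to the right and rows downward; lengths in m; the calibration is good to about 2 mm. A picture is of the moment at which its call begins. There is no depth.
- ctrl.hand_in(): hands the job in; it is judged then, once.
The state is a dict: "time_s": time; "qpos": joint angles; "joint_vel": joint speeds; "tau": joint torques, N m; "ee_pos": TCP position; "eef_rot": TCP orientation; "force": force on the tool from outside, world axes, zero at the start; "moment": the same for the moment, N m; "grip_width": finger opening in m; "grip_force": force on a finger pad.
Only numpy, scipy, OpenCV 4.12 (cv2) and the standard library are available. Lean on these libraries where they do the work, as an engineer would, in place of code of your own. Each camera call takes 0.05 s, during which the arm holds its last target. There are 200 camera calls.

## Working session

There is one attempt and no reset: what is moved stays moved. The work goes in short steps, Python scripts to look and compute and a shell command to move; the robot and the scene stay as the last step left them, time stands still between calls to the robot, and variables do not carry over. Pictures are saved under pics/ and viewed, at most 14 in all, crops included, and the job is handed in when it is done.

```bash
mkdir -p pics
cat > h.py <<'E'
from station import ctrl
import numpy as np, cv2
def ray(c,u,v,z):
    K,R,t=np.array(c["intrinsics"]),np.array(c["R"]),np.array(c["t"])
    d=R.T@np.linalg.solve(K,[u,v,1.]); o=-R.T@t
    return o+d*(z-o[2])/d[2]
def proj(c,X):
    p=np.array(c["intrinsics"])@(np.array(c["R"])@np.array(X)+np.array(c["t"])); return p[:2]/p[2]
E
python3 - <<'E'
from h import *
print(ctrl.get_obs(), ctrl.tcp_to_grasp)
for n in("top","side"):
    c=ctrl.camera(n); cv2.imwrite(f"pics/{n}0.png",c["img"])
    np.save(n+"0.npy",c,allow_pickle=True)
    R,t=np.array(c["R"]),np.array(c["t"]); print(n,-R.T@t,R.tolist(),c["intrinsics"])
E
```

```text
{'time_s': 0.0, 'qpos': array([ 1.17338092e+00,  3.00443235e-01,  1.52157966e+00,  1.16431215e-05,
        1.32070779e+00, -6.66077818e-02]), 'joint_vel': array([-1.13307305e-03, -7.34550411e-05,  2.89416622e-04, -1.00158798e-03,
       -6.19374438e-04,  6.34812026e-04]), 'tau': array([ 1.02352151e-03, -5.31776798e+01, -3.52749896e+01,  7.09126191e-02,
        2.40256899e-02, -7.01363865e-05]), 'ee_pos': array([0.17863516, 0.520142  , 0.40410209]), 'eef_rot': array([-3.14045790e+00, -8.69983061e-05,  2.81078209e+00]), 'force': array([ 0.0742319 , -0.23543079,  0.73034355]), 'moment': array([ 0.03533512,  0.01464883, -0.03496486]), 'grip_force': 0.0, 'grip_width': 0.09369921952273204} 0.1804
top [0.48175081 0.00742097 1.00974745] [[0.014988999957355089, -0.9998685079848134, 0.006188426334801365], [-0.9956333755468174, -0.015495260213161888, -0.09205475766182115], [0.09213854447259642, -0.00478159504237374, -0.995734716162554]] [[426.13090169   0.         261.76744502]
 [  0.         426.13090169 189.29526719]
 [  0.           0.           1.        ]]
side [ 0.28773957 -0.85680017  0.84835083] [[0.9539735352609172, -0.2997691910466464, -0.008539679210969015], [-0.2029182622367659, -0.6242681264068537, -0.7543961063017807], [0.22081366097367752, 0.7214067773813299, -0.6563639148183622]] [[423.7883852    0.         255.34942829]
 [  0.         423.7883852  189.25432001]
 [  0.           0.           1.        ]]
```

View pics/top0.png

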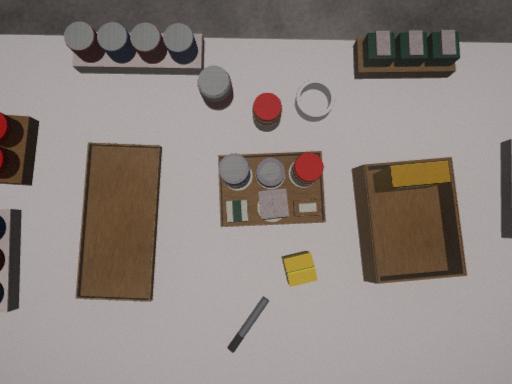

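View pics/side0.png

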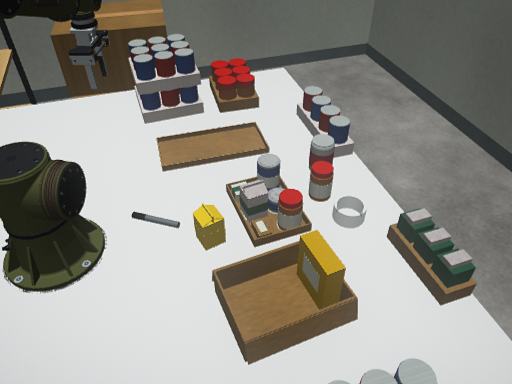

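The top view shows the spare tray at the left (centre ≈120,222) and the display tray centre (≈272,190), with the can at (235,168), tin (270,173), jar with the red lid (308,167) and carton (273,204). The parcel box is at the right (≈415,220), with the pack at its far end. In the side view the second red-lidded jar stands outside the tray, farther left from the robot, so the jar in the tray is the one meant.

Run:
```python
from h import *
c=np.load("top0.npy",allow_pickle=True).item(); i=c["img"]
cv2.imwrite("pics/crop0.png",cv2.resize(i[140:240,205:338],None,fx=6,fy=6,interpolation=cv2.INTER_CUBIC))
h=cv2.cvtColor(i,cv2.COLOR_BGR2HSV)
# tray outlines: brown regions
m=cv2.inRange(h,(5,60,30),(22,255,200))
m=cv2.morphologyEx(m,cv2.MORPH_CLOSE,np.ones((9,9)))
for k in cv2.findContours(m,0,2)[0]:
    if cv2.contourArea(k)>3000:
        r=cv2.minAreaRect(k); print(r,np.round(cv2.boxPoints(r),1).tolist(),ray(c,*r[0],.025)[:2])
red=cv2.inRange(h,(0,150,80),(4,255,255))|cv2.inRange(h,(175,150,80),(180,255,255))
for k in cv2.findContours(red,0,2)[0]:
    if cv2.contourArea(k)>100:
        u=cv2.minEnclosingCircle(k);print("red",u,ray(c,*u[0],.109)[:2])
```

```text
((408.9048156738281, 220.278076171875), (121.05714416503906, 102.73344421386719), 83.8844985961914) [[351.3999938964844, 165.60000610351562], [453.5, 154.60000610351562], [466.3999938964844, 275.0], [364.29998779296875, 285.8999938964844]] [ 0.50628779 -0.33827211]
((271.3226318359375, 188.42074584960938), (71.32392120361328, 104.68370819091797), 87.51044464111328) [[217.5, 155.10000610351562], [322.1000061035156, 150.5], [325.20001220703125, 221.8000030517578], [220.60000610351562, 226.3000030517578]] [ 0.57525656 -0.01945805]
((118.46624755859375, 221.65658569335938), (76.35418701171875, 157.5082550048828), 3.6329505443573) [[75.4000015258789, 297.79998779296875], [85.4000015258789, 140.60000610351562], [161.60000610351562, 145.5], [151.60000610351562, 302.70001220703125]] [0.49300887 0.33110937]
red ((308.5, 166.5), 14.30044937133789) [ 0.61551888 -0.0959287 ]
red ((0.5, 125.5), 12.510096549987793) [0.69374838 0.56534481]
red ((267.0, 106.4117660522461), 13.786030769348145) [ 0.74520352 -0.00551818]
```

View pics/crop0.png

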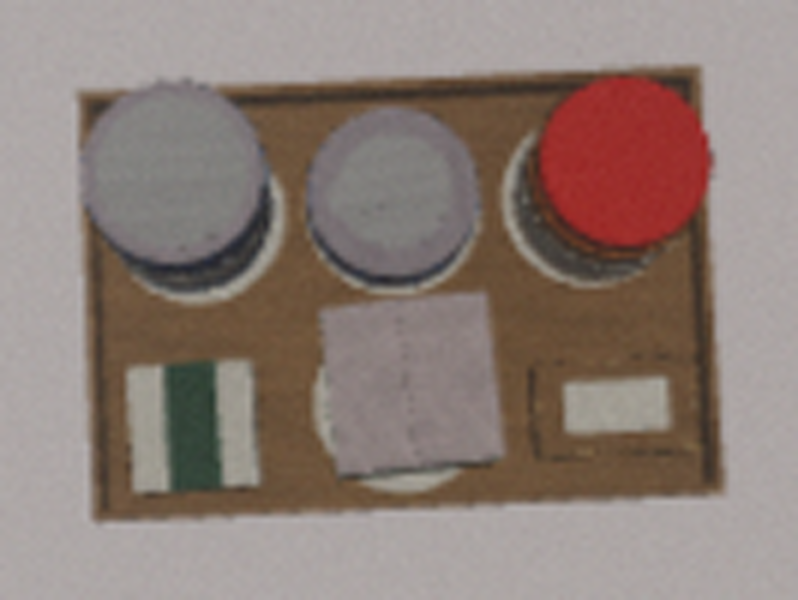

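The crop shows the can's top centre at (175,172), the tin at (392,195), the jar lid at (626,161) and the carton eaves corners at (322,308), (485,292), (504,458), (340,474). The outer tray corners are at (80,92), (700,68), (722,493), (98,520).

```bash
cat > pos.py <<'E'
from h import *
c=np.load("top0.npy",allow_pickle=True).item()
f=lambda u,v,z: ray(c,u/6+204.58,v/6+139.58,z)[:2]
def rect(P):
    P=np.array(P); a=P[0]+P[1]-P[2]-P[3]; b=P[0]+P[3]-P[1]-P[2]
    return P.mean(0),np.arctan2(a[1],a[0]),np.linalg.norm(a)/2,np.linalg.norm(b)/2
tr=rect([f(80,92,.028),f(700,68,.028),f(722,493,.028),f(98,520,.028)])
print("disp",tr)
y=tr[1];M=np.array([[np.cos(y),-np.sin(y)],[np.sin(y),np.cos(y)]])
ca=rect([f(322,308,.092),f(485,292,.092),f(504,458,.092),f(340,474,.092)]);print("carton",ca, M.T@(ca[0]-tr[0]))
for n,p in dict(can=f(175,172,.112),jar=f(626,161,.109),tin=f(392,195,.046)).items(): print(n,p,M.T@(p-tr[0]))
print("spare",rect([ray(c,*p,.022)[:2] for p in[(85.4,143),(160,146),(152,299.5),(77,297.5)]]))
E
python3 pos.py
python3 - <<'E'
from h import *
i=np.load("top0.npy",allow_pickle=True).item()["img"]
a=i[135:305,70:170]; b=i[150:290,355:470]
a=cv2.resize(a,(300,510)); b=cv2.resize(b,(345,420)); b=cv2.copyMakeBorder(b,0,90,0,0,cv2.BORDER_CONSTANT)
cv2.imwrite("pics/crop1.png",np.hstack([a,b]))
E
```

```text
disp (array([ 0.57553245, -0.01930943]), np.float64(0.059627928469569234), np.float64(0.1654218977100162), np.float64(0.24020937816792334))
carton (array([ 0.5365783 , -0.02247157]), np.float64(0.1233928068722202), np.float64(0.06008994455515631), np.float64(0.059077838038575116)) [-0.03907336 -0.00083515]
can [0.60880134 0.06330995] [0.03813327 0.08048997]
jar [ 0.61571967 -0.09681073] [ 0.03549729 -0.07975842]
tin [ 0.61063395 -0.01518768] [0.03528474 0.00202264]
spare (array([0.49635219, 0.33175895]), np.float64(-0.007400329750310277), np.float64(0.35449537908823997), np.float64(0.1725194209863527))
```

View pics/crop1.png

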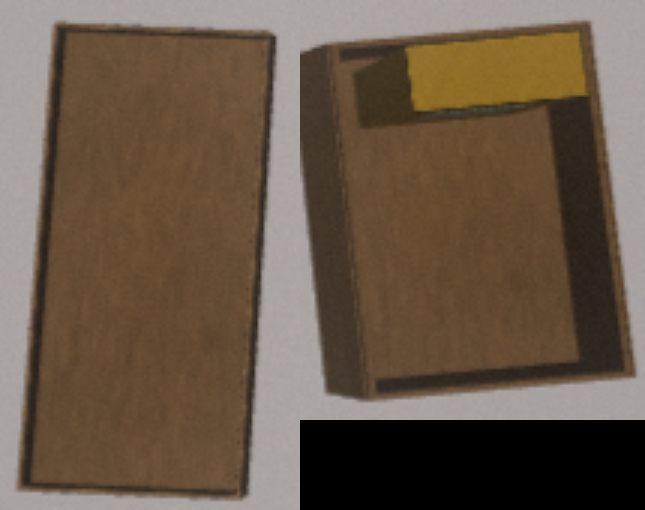

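The left crop shows the spare tray rim corners at (55,24), (273,34), (244,495), (20,488). The right crop shows the box rim corners at (330,45), (588,22), (632,375), (372,398), with the near half empty.

```bash
cat >> pos.py <<'E'
g=lambda u,v,o,z: ray(c,u/3+o[0]-.33,v/3+o[1]-.33,z)[:2]
sp=rect([g(*p,(70,135),.022) for p in[(55,24),(273,34),(244,495),(20,488)]])
bx=rect([g(*p,(355,150),.08) for p in[(30,45),(288,22),(332,375),(72,398)]])
print("spare",sp,"\nbox",bx)
E
python3 pos.py | tail -2
cat > go.py <<'E'
# go.py x y z(grasp point) closing_dir(rad from +x; half-turn free)  -> tool shift (cm) and turn from the present pose
import sys; from h import *
from scipy.spatial.transform import Rotation as Ro
x,y,z,w=map(float,sys.argv[1:5]); o=ctrl.get_obs()
R=Ro.from_euler("xyz",o["eef_rot"]); yaw=o["eef_rot"][2]
ty=w+np.pi/2; d=(ty-yaw+np.pi/2)%np.pi-np.pi/2
T=Ro.from_euler("xyz",[np.pi,0,yaw+d])
s=R.inv().apply(np.array([x,y,z+ctrl.tcp_to_grasp])-o["ee_pos"])*100
print("shift cm",s.round(2),"turn",(R.inv()*T).as_rotvec().round(3),"q6",o["qpos"][5].round(2),"t",o["time_s"],"w",o["grip_width"].round(4))
E
python3 go.py 0.609 0.0633 0.16 0.06
```

```text
spare (array([0.49656058, 0.33079553]), np.float64(-0.023419700814825292), np.float64(0.3550674082338943), np.float64(0.16993606968947153)) 
box (array([ 0.50806344, -0.33192395]), np.float64(0.10396133738533078), np.float64(0.2571734088654018), np.float64(0.19008421646850052))Traceback (most recent call last):
  File "go.py", line 9, in <module>
    print("shift cm",s.round(2),"turn",(R.inv()*T).as_rotvec().round(3),"q6",o["qpos"][5].round(2),"t",o["time_s"],"w",o["grip_width"].round(4))
                                                                                                                       ^^^^^^^^^^^^^^^^^^^^^
AttributeError: 'float' object has no attribute 'round'
```

```bash
sed -i 's/o\["grip_width"\].round(4)/round(o["grip_width"],4)/' go.py; python3 go.py 0.609 0.0633 0.21 0.06
```

```text
shift cm [-55.54 -29.23   1.4 ] turn [-1.00e-03  1.00e-03  1.18e+00] q6 -0.07 t 0.1 w 0.0938
```

```bash
python3 -m jog '[[-4,-2.1,0.1,0,0,0.08],[-8,-4.2,0.2,0,0,0.17],[-12,-6.3,0.3,0,0,0.26],[-16,-8.4,0.4,0,0,0.34],[-20,-10.5,0.5,0,0,0.42],[-24,-12.6,0.6,0,0,0.51],[-28,-14.7,0.7,0,0,0.6],[-28,-14.7,0.7,0,0,0.6]]' 100 25; python3 go.py 0.609 0.0633 0.21 0.06
```

```text
time_s: 0.9
ee_pos: [0.3982, 0.2871, 0.3972]
eef_rot: [-3.141, 0.001, 2.203]
force: [-0.8, 0.2, -0.5]
grip_width: 0.0937
grip_force: 0.0
shift cm [-30.51   3.78   0.7 ] turn [-0.001  0.001  0.572] q6 -0.08 t 0.9 w 0.0937
```

```bash
python3 -m jog '[[-4,0.5,0.1,0,0,0.08],[-8,1,0.2,0,0,0.17],[-12,1.5,0.3,0,0,0.26],[-16,2,0.4,0,0,0.34],[-20,2.5,0.5,0,0,0.42],[-24,3,0.6,0,0,0.51],[-28,3.5,0.7,0,0,0.57],[-30.5,3.8,0.7,0,0,0.57]]'; python3 -m jog '[[0,0,0,0,0,0],[0,0,0,0,0,0]]';python3 go.py 0.609 0.0633 0.075 0.06
```

```text
time_s: 1.7
ee_pos: [0.6096, 0.0668, 0.3899]
eef_rot: [-3.141, 0.0, 1.638]
force: [0.5, 0.0, -0.2]
grip_width: 0.094
grip_force: 0.0
time_s: 1.9
ee_pos: [0.6082, 0.0687, 0.3901]
eef_rot: [-3.141, -0.0, 1.641]
force: [-0.2, -1.0, 0.4]
grip_width: 0.0939
grip_force: 0.0
shift cm [-0.55  0.06 13.47] turn [-0.001 -0.     0.01 ] q6 -0.02 t 1.9 w 0.0939
```

```bash
python3 -m jog '[[-0.5,0.1,2,0,0,0.01],[-0.5,0.1,4.5,0,0,0.01],[-0.5,0.1,7,0,0,0.01],[-0.5,0.1,9.5,0,0,0.01],[-0.5,0.1,12,0,0,0.01],[-0.5,0.1,13.5,0,0,0.01],[-0.5,0.1,13.5,0,0,0.01],[-0.5,0.1,13.5,0,0,0.01]]';python3 go.py 0.609 0.0633 0.075 0.06
python3 -m jog '[[0,0,0,0,0,0],[0,0,0,0,0,0],[0,0,0,0,0,0],[0,0,0,0,0,0],[0,0,0,0,0,0],[0,0,0,0,0,0]]' 0 25
```

```text
time_s: 2.7
ee_pos: [0.6097, 0.0639, 0.2566]
eef_rot: [3.141, -0.0, 1.632]
force: [0.2, 0.1, 0.1]
grip_width: 0.0943
grip_force: 0.0
shift cm [-0.05 -0.07  0.12] turn [ 0.001 -0.     0.001] q6 -0.02 t 2.7 w 0.0943
time_s: 3.3
ee_pos: [0.6097, 0.0633, 0.256]
eef_rot: [3.141, 0.0, 1.631]
force: [-3.1, 0.2, 5.9]
grip_width: 0.0663
grip_force: 25.0
```

```bash
python3 -m jog '[[0,0,-1,0,0,0],[0,0,-3,0,0,0],[0,0,-5.5,0,0,0],[0,0,-8,0,0,0],[0,0,-8,0,0,0]]' - 35
python3 -m jog '[[2,0.1,0,0,0,0],[6,0.3,0,0,0,0],[10,0.5,0,0,0,0],[14,0.7,0,0,0,0],[18,0.9,0,0,0,0],[22,1,0,0,0,0],[25,1.1,0,0,0,0],[26.4,1.2,0,0,0,0]]'
python3 -m jog '[[0,0,0,0,0,0],[0,0,0,0,0,0],[0,0,0,0,0,0]]'; python3 go.py 0.606 0.328 0.0756 0.06
```

```text
time_s: 3.8
ee_pos: [0.61, 0.0634, 0.339]
eef_rot: [3.136, 0.0, 1.631]
force: [0.6, 0.8, -3.9]
grip_width: 0.066
grip_force: 35.0
time_s: 4.6
ee_pos: [0.6051, 0.3301, 0.3335]
eef_rot: [-3.139, 0.001, 1.633]
force: [-0.5, -0.5, -4.5]
grip_width: 0.0658
grip_force: 35.0
time_s: 4.9
ee_pos: [0.6062, 0.3263, 0.3353]
eef_rot: [-3.141, 0.0, 1.629]
force: [-0.2, -1.0, -3.3]
grip_width: 0.0661
grip_force: 35.0
shift cm [ 0.18 -0.    7.93] turn [-0.001  0.    -0.001] q6 0.38 t 4.9 w 0.0661
```

```bash
python3 -m jog '[[0,0,2,0,0,0],[0,0,4,0,0,0],[0,0,5.5,0,0,0],[0,0,6.7,0,0,0],[0,0,7.4,0,0,0],[0,0,7.8,0,0,0],[0,0,7.9,0,0,0],[0,0,7.9,0,0,0]]'
python3 -m jog '[[0,0,0,0,0,0],[0,0,0,0,0,0]]'; python3 go.py 0.606 0.328 0.0756 0.06
```

```text
time_s: 5.7
ee_pos: [0.6059, 0.3277, 0.2572]
eef_rot: [3.141, -0.0, 1.631]
force: [0.8, -0.3, -4.0]
grip_width: 0.0659
grip_force: 35.0
time_s: 5.9
ee_pos: [0.6059, 0.3277, 0.2572]
eef_rot: [3.141, -0.0, 1.631]
force: [-0.3, -1.0, -4.5]
grip_width: 0.066
grip_force: 35.0
shift cm [0.03 0.01 0.12] turn [ 0.001 -0.     0.   ] q6 0.38 t 5.9 w 0.066
```

```bash
python3 -m jog '[[0,0,0.1,0,0,0],[0,0,0.15,0,0,0],[0,0,0.15,0,0,0]]'
python3 -m jog '[[0,0,0,0,0,0],[0,0,0,0,0,0],[0,0,0,0,0,0],[0,0,0,0,0,0]]' 100; python3 -m jog '[[0,0,-2,0,0,0],[0,0,-5,0,0,0],[0,0,-9,0,0,0],[0,0,-12,0,0,0],[0,0,-12,0,0,0]]'; python3 go.py 0.6157 -0.0968 0.195 0.06
```

```text
time_s: 6.2
ee_pos: [0.6059, 0.3277, 0.2561]
eef_rot: [3.141, -0.0, 1.631]
force: [-4.2, -1.6, 5.3]
grip_width: 0.0655
grip_force: 35.0
time_s: 6.6
ee_pos: [0.6059, 0.3276, 0.255]
eef_rot: [3.142, 0.0, 1.631]
force: [-0.5, 0.2, -0.6]
grip_width: 0.0927
grip_force: 0.0
time_s: 7.1
ee_pos: [0.6059, 0.3276, 0.3804]
eef_rot: [3.134, -0.003, 1.631]
force: [-0.7, 0.2, -0.2]
grip_width: 0.0941
grip_force: 0.0
shift cm [-42.42  -1.57   0.36] turn [ 0.007 -0.003  0.   ] q6 0.38 t 7.1 w 0.0941
```

```bash
python3 -m jog '[[-4,-0.2,0,0,0,0],[-9,-0.4,0,0,0,0],[-14,-0.6,0,0,0,0],[-19,-0.8,0,0,0,0],[-24,-1,0,0,0,0],[-29,-1.1,0,0,0,0],[-34,-1.3,0.2,0,0,0],[-39,-1.4,0.3,0,0,0]]'; python3 -m jog '[[-2,-0.1,0,0,0,0],[-3.4,-0.2,0,0,0,0],[-3.4,-0.2,0,0,0,0],[-3.4,-0.2,0,0,0,0],[-3.4,-0.2,0,0,0,0]]';python3 go.py 0.6157 -0.0968 0.072 0.06
```

```text
time_s: 7.9
ee_pos: [0.6148, -0.0643, 0.3712]
eef_rot: [-3.141, -0.0, 1.631]
force: [0.3, -0.4, 0.3]
grip_width: 0.0937
grip_force: 0.0
time_s: 8.4
ee_pos: [0.6154, -0.0949, 0.3721]
eef_rot: [-3.142, -0.0, 1.632]
force: [-1.2, -0.0, 1.2]
grip_width: 0.0936
grip_force: 0.0
shift cm [-0.19  0.02 11.97] turn [-0.    -0.     0.002] q6 -0.27 t 8.4 w 0.0936
```

```bash
python3 -m jog '[[-0.2,0,2,0,0,0],[-0.2,0,4.5,0,0,0],[-0.2,0,7,0,0,0],[-0.2,0,9.5,0,0,0],[-0.2,0,11.5,0,0,0],[-0.2,0,12,0,0,0],[-0.2,0,12,0,0,0],[-0.2,0,12,0,0,0]]';python3 go.py 0.6157 -0.0968 0.072 0.06
python3 -m jog '[[0,0,0,0,0,0],[0,0,0,0,0,0],[0,0,0,0,0,0],[0,0,0,0,0,0],[0,0,0,0,0,0],[0,0,0,0,0,0]]' 0 35;  python3 -m jog '[[0,0,-1,0,0,0],[0,0,-3,0,0,0],[0,0,-6,0,0,0],[0,0,-9.5,0,0,0],[0,0,-13,0,0,0],[0,0,-16,0,0,0],[0,0,-16,0,0,0],[0,0,-16,0,0,0]]'; python3 go.py 0.387 0.334 0.232 0.06
```

```text
time_s: 9.2
ee_pos: [0.6157, -0.0979, 0.2534]
eef_rot: [3.14, 0.0, 1.631]
force: [-0.5, -0.7, -0.2]
grip_width: 0.0941
grip_force: 0.0
shift cm [0.11 0.01 0.1 ] turn [0.002 0.    0.001] q6 -0.28 t 9.2 w 0.0941
time_s: 9.8
ee_pos: [0.6155, -0.0984, 0.2525]
eef_rot: [3.141, 0.0, 1.631]
force: [1.0, 0.3, 3.1]
grip_width: 0.0655
grip_force: 35.0
time_s: 10.6
ee_pos: [0.6152, -0.0983, 0.411]
eef_rot: [-3.14, -0.0, 1.631]
force: [0.2, 0.6, -7.0]
grip_width: 0.0659
grip_force: 35.0
shift cm [ 44.52 -20.19  -0.11] turn [-0.001 -0.     0.   ] q6 -0.28 t 10.6 w 0.0659
```

```bash
python3 -m jog '[[2,-1,0,0,0,0],[5.5,-2.5,0,0,0,0],[9,-4,0,0,0,0],[13,-6,0,0,0,0],[17,-7.7,0,0,0,0],[21,-9.5,0,0,0,0],[25,-11.3,0,0,0,0],[29,-13,0,0,0,0]]'; python3 -m jog '[[4,-2,0,0,0,0],[8,-3.8,0,0,0,0],[12,-5.7,0,0,0,0],[14.5,-6.7,0,0,0,0],[15.5,-7.2,0,0,0,0],[15.5,-7.2,0,0,0,0],[15.5,-7.2,0,0,0,0]]';python3 go.py 0.387 0.334 0.072 0.06
```

```text
time_s: 11.4
ee_pos: [0.4669, 0.1846, 0.4098]
eef_rot: [-3.138, 0.001, 1.631]
force: [1.4, 0.8, -4.9]
grip_width: 0.0653
grip_force: 35.0
time_s: 12.1
ee_pos: [0.3874, 0.3331, 0.411]
eef_rot: [-3.14, 0.001, 1.631]
force: [0.1, 0.2, -4.7]
grip_width: 0.0658
grip_force: 35.0
shift cm [ 1.100e-01 -1.000e-02  1.586e+01] turn [-0.001  0.001 -0.   ] q6 0.58 t 12.1 w 0.0658
```

```bash
python3 -m jog '[[0,0,2,0,0,0],[0,0,4.5,0,0,0],[0,0,7.5,0,0,0],[0,0,10.5,0,0,0],[0,0,13,0,0,0],[0,0,14.7,0,0,0],[0,0,15.4,0,0,0],[0,0,15.6,0,0,0]]'
python3 -m jog '[[0,0,0,0,0,0],[0,0,0,0,0,0],[0,0,0,0,0,0]]';python3 go.py 0.387 0.334 0.072 0.06
```

```text
time_s: 12.9
ee_pos: [0.3875, 0.333, 0.2556]
eef_rot: [-3.141, 0.001, 1.63]
force: [0.8, -0.6, -4.9]
grip_width: 0.0658
grip_force: 35.0
time_s: 13.2
ee_pos: [0.3872, 0.3338, 0.2569]
eef_rot: [3.141, -0.001, 1.631]
force: [0.5, 0.6, -5.2]
grip_width: 0.0656
grip_force: 35.0
shift cm [ 0.02 -0.02  0.45] turn [ 0.001 -0.001 -0.   ] q6 0.58 t 13.2 w 0.0656
```

```bash
python3 -m jog '[[0,0,0.2,0,0,0],[0,0,0.35,0,0,0],[0,0,0.42,0,0,0],[0,0,0.47,0,0,0],[0,0,0.47,0,0,0]]'
python3 -m jog '[[0,0,0,0,0,0],[0,0,0,0,0,0],[0,0,0,0,0,0],[0,0,0,0,0,0]]' 100; python3 -m jog '[[0,0,-2,0,0,0],[0,0,-5,0,0,0],[0,0,-9,0,0,0],[0,0,-12,0,0,0],[0,0,-12,0,0,0]]'; python3 go.py 0.5366 -0.0225 0.195 0.123
```

```text
time_s: 13.7
ee_pos: [0.3871, 0.3338, 0.2524]
eef_rot: [3.141, -0.0, 1.631]
force: [-3.7, -3.9, 8.9]
grip_width: 0.0657
grip_force: 35.0
time_s: 14.1
ee_pos: [0.3871, 0.3338, 0.2515]
eef_rot: [3.141, -0.0, 1.631]
force: [-0.0, 0.0, 1.0]
grip_width: 0.0925
grip_force: 0.0
time_s: 14.6
ee_pos: [0.3873, 0.3339, 0.3755]
eef_rot: [3.136, -0.004, 1.631]
force: [0.4, -0.3, 0.0]
grip_width: 0.0939
grip_force: 0.0
shift cm [-36.48  12.76  -0.06] turn [ 0.006 -0.004 -0.063] q6 0.58 t 14.6 w 0.0939
```

```bash
python3 -m jog '[[-4,1.4,0,0,0,0],[-8.5,3,0,0,0,0],[-13,4.5,0,0,0,0],[-17.5,6.1,0,0,0,0],[-22,7.7,0,0,0,-0.02],[-26.5,9.3,0,0,0,-0.04],[-31,10.8,0,0,0,-0.06],[-34.5,12,0,0,0,-0.063]]'; python3 -m jog '[[-2,0.7,0,0,0,0],[-2,0.7,0,0,0,0],[-2,0.7,0,0,0,0],[-2,0.7,0,0,0,0]]';python3 go.py 0.5366 -0.0225 0.072 0.123
```

```text
time_s: 15.4
ee_pos: [0.528, -0.0059, 0.3706]
eef_rot: [-3.141, -0.0, 1.693]
force: [0.4, 1.5, -0.1]
grip_width: 0.0943
grip_force: 0.0
time_s: 15.8
ee_pos: [0.5367, -0.0215, 0.3711]
eef_rot: [-3.141, -0.0, 1.695]
force: [0.6, 0.4, 0.0]
grip_width: 0.0943
grip_force: 0.0
shift cm [-1.000e-01 -1.000e-02  1.187e+01] turn [-0.001 -0.     0.001] q6 -0.23 t 15.8 w 0.0943
```

```bash
python3 -m jog '[[-0.1,0,2,0,0,0],[-0.1,0,4.5,0,0,0],[-0.1,0,7,0,0,0],[-0.1,0,9.5,0,0,0],[-0.1,0,11.4,0,0,0],[-0.1,0,11.9,0,0,0],[-0.1,0,11.9,0,0,0],[-0.1,0,11.9,0,0,0]]';python3 go.py 0.5366 -0.0225 0.072 0.123
python3 -m jog '[[0,0,0,0,0,0],[0,0,0,0,0,0],[0,0,0,0,0,0],[0,0,0,0,0,0],[0,0,0,0,0,0],[0,0,0,0,0,0]]' 0 35;  python3 -m jog '[[0,0,-1,0,0,0],[0,0,-3,0,0,0],[0,0,-6,0,0,0],[0,0,-9.5,0,0,0],[0,0,-13,0,0,0],[0,0,-16,0,0,0],[0,0,-16,0,0,0],[0,0,-16,0,0,0]]'; python3 go.py 0.4966 0.331 0.232 0.123
```

```text
time_s: 16.6
ee_pos: [0.5373, -0.023, 0.2535]
eef_rot: [3.14, 0.0, 1.694]
force: [-0.9, 0.1, -0.7]
grip_width: 0.0941
grip_force: 0.0
shift cm [ 0.06 -0.06  0.11] turn [0.001 0.    0.001] q6 -0.23 t 16.6 w 0.0941
time_s: 17.2
ee_pos: [0.5371, -0.0234, 0.2526]
eef_rot: [3.142, 0.0, 1.694]
force: [-1.8, -0.5, 2.0]
grip_width: 0.0598
grip_force: 35.0
time_s: 18.0
ee_pos: [0.5368, -0.0234, 0.4122]
eef_rot: [-3.142, 0.0, 1.694]
force: [-0.2, -0.4, -2.9]
grip_width: 0.0598
grip_force: 35.0
shift cm [ 3.567e+01  3.600e-01 -3.000e-02] turn [-0.  0.  0.] q6 -0.23 t 18.0 w 0.0598
```

```bash
python3 -m jog '[[2,0,0,0,0,0],[5.5,0.1,0,0,0,0],[9.5,0.1,0,0,0,0],[13.5,0.2,0,0,0,0],[17.5,0.2,0,0,0,0],[21.5,0.2,0,0,0,0],[25.5,0.3,0,0,0,0],[29.5,0.3,0,0,0,0]]'; python3 -m jog '[[3,0,0,0,0,0],[5,0.1,0,0,0,0],[6.2,0.1,0,0,0,0],[6.2,0.1,0,0,0,0],[6.2,0.1,0,0,0,0],[6.2,0.1,0,0,0,0]]'
python3 -m jog '[[0,0,2,0,0,0],[0,0,4.5,0,0,0],[0,0,7.5,0,0,0],[0,0,10.5,0,0,0],[0,0,13,0,0,0],[0,0,14.7,0,0,0],[0,0,15.4,0,0,0],[0,0,15.4,0,0,0]]'
python3 -m jog '[[0,0,0,0,0,0],[0,0,0,0,0,0]]';python3 go.py 0.4966 0.331 0.0722 0.123
python3 - <<'E'
from h import *
a=ctrl.camera("top")["img"][120:310,60:340]; cv2.imwrite("pics/t1.png",cv2.resize(a,None,fx=2.5,fy=2.5))
E
```

```text
time_s: 18.8
ee_pos: [0.5034, 0.2713, 0.4103]
eef_rot: [-3.138, 0.001, 1.694]
force: [1.2, 0.3, -2.1]
grip_width: 0.0599
grip_force: 35.0
time_s: 19.4
ee_pos: [0.4975, 0.3304, 0.4123]
eef_rot: [-3.141, 0.0, 1.693]
force: [-0.0, -0.2, -2.6]
grip_width: 0.0598
grip_force: 35.0
time_s: 20.2
ee_pos: [0.4974, 0.3308, 0.258]
eef_rot: [-3.141, 0.0, 1.693]
force: [-1.1, 0.4, -2.8]
grip_width: 0.0601
grip_force: 35.0
time_s: 20.4
ee_pos: [0.4975, 0.3314, 0.2596]
eef_rot: [3.14, -0.001, 1.694]
force: [-0.0, 0.3, -1.8]
grip_width: 0.06
grip_force: 35.0
shift cm [-0.02 -0.09  0.7 ] turn [ 0.002 -0.001 -0.   ] q6 0.4 t 20.4 w 0.06
```

View pics/t1.png

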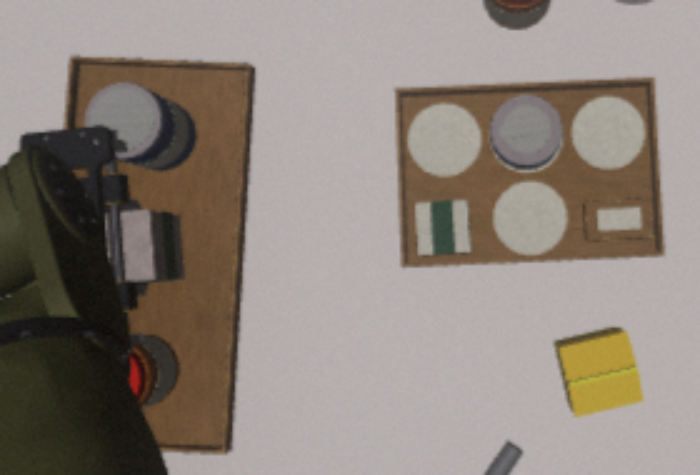

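The can (125,120) and jar (135,375) stand in the spare tray with the carton between them. The tin (526,130) is still on its disc.

```bash
python3 -m jog '[[0,0,0.2,0,0,0],[0,0,0.4,0,0,0],[0,0,0.55,0,0,0],[0,0,0.65,0,0,0],[0,0,0.72,0,0,0],[0,0,0.72,0,0,0]]'
python3 -m jog '[[0,0,0,0,0,0],[0,0,0,0,0,0],[0,0,0,0,0,0],[0,0,0,0,0,0]]' 100; python3 -m jog '[[0,0,-2,0,0,0],[0,0,-5,0,0,0],[0,0,-9,0,0,0],[0,0,-12,0,0,0],[0,0,-12,0,0,0]]'; python3 go.py 0.6106 -0.0152 0.195 0.06
```

```text
time_s: 21.05
ee_pos: [0.4972, 0.3314, 0.2526]
eef_rot: [3.141, -0.0, 1.694]
force: [-6.8, -4.1, 11.9]
grip_width: 0.0603
grip_force: 35.0
time_s: 21.45
ee_pos: [0.4972, 0.3314, 0.2511]
eef_rot: [-3.141, 0.0, 1.694]
force: [0.1, -0.5, -0.3]
grip_width: 0.0886
grip_force: 0.0
time_s: 21.95
ee_pos: [0.4974, 0.3315, 0.3758]
eef_rot: [3.135, -0.003, 1.694]
force: [0.4, 0.2, -0.3]
grip_width: 0.0941
grip_force: 0.0
shift cm [-3.58e+01  6.98e+00 -2.00e-02] turn [ 0.006 -0.003  0.063] q6 0.4 t 21.95 w 0.0941
```

```bash
python3 -m jog '[[-4,0.8,0,0,0,0.13],[-8.5,1.7,0,0,0,0.27],[-13,2.6,0,0,0,0.41],[-17.5,3.5,0,0,0,0.55],[-22,4.3,0,0,0,0.69],[-26.5,5.2,0,0,0,0.83],[-30,6,0,0,0,0.97],[-34,6.7,0,0,0,1.1]]'; python3 go.py 0.6106 -0.0152 0.195 1.631
```

```text
time_s: 22.75
ee_pos: [0.6058, 0.0006, 0.3702]
eef_rot: [-3.141, 0.001, 0.588]
force: [0.5, 0.3, -0.1]
grip_width: 0.0938
grip_force: 0.0
shift cm [-0.48  1.59 -0.52] turn [-0.001  0.001  0.528] q6 0.92 t 22.75 w 0.0938
```

```bash
python3 -m jog '[[-0.1,0.4,0,0,0,0.13],[-0.3,0.9,0,0,0,0.27],[-0.4,1.3,0,0,0,0.4],[-0.5,1.5,0,0,0,0.53],[-0.5,1.5,0,0,0,0.53],[-0.5,1.5,0,0,0,0.53],[-0.5,1.5,0,0,0,0.53],[-0.5,1.5,0,0,0,0.53]]'; python3 go.py 0.6106 -0.0152 0.03 1.631
```

```text
time_s: 23.55
ee_pos: [0.6097, -0.0129, 0.3711]
eef_rot: [-3.142, 0.0, 0.066]
force: [-0.1, 0.8, 1.1]
grip_width: 0.0941
grip_force: 0.0
shift cm [ 0.08  0.24 16.07] turn [-0.     0.     0.006] q6 1.42 t 23.55 w 0.0941
```

```bash
python3 -m jog '[[0.1,0.2,3,0,0,0.006],[0.1,0.2,6,0,0,0.006],[0.1,0.2,9,0,0,0.006],[0.1,0.2,12,0,0,0.006],[0.1,0.2,14,0,0,0.006],[0.1,0.2,15.5,0,0,0.006],[0.1,0.2,15.9,0,0,0.006],[0.1,0.2,15.9,0,0,0.006]]';python3 -m jog '[[0,0,0,0,0,0],[0,0,0,0,0,0]]'; python3 go.py 0.6106 -0.0152 0.03 1.631
```

```text
time_s: 24.35
ee_pos: [0.6109, -0.015, 0.2123]
eef_rot: [3.142, 0.0, 0.058]
force: [-0.1, 0.5, -0.4]
grip_width: 0.0945
grip_force: 0.0
time_s: 24.55
ee_pos: [0.6111, -0.015, 0.2134]
eef_rot: [3.141, -0.002, 0.058]
force: [0.2, -1.0, -0.7]
grip_width: 0.0938
grip_force: 0.0
shift cm [-0.05  0.02  0.3 ] turn [ 0.    -0.002 -0.002] q6 1.43 t 24.55 w 0.0938
```

```bash
python3 -m jog '[[0,0,0.2,0,0,0],[0,0,0.2,0,0,0],[0,0,0.2,0,0,0],[0,0,0.2,0,0,0],[0,0,0.2,0,0,0],[0,0,0.2,0,0,0]]' 0 35;  python3 -m jog '[[0,0,-1,0,0,0],[0,0,-3,0,0,0],[0,0,-6,0,0,0],[0,0,-9.5,0,0,0],[0,0,-13,0,0,0],[0,0,-16,0,0,0],[0,0,-16,0,0,0],[0,0,-16,0,0,0]]'; python3 go.py 0.458 -0.337 0.19 1.675
```

```text
time_s: 25.15
ee_pos: [0.6109, -0.015, 0.2103]
eef_rot: [3.142, -0.0, 0.058]
force: [-1.1, 0.4, 1.1]
grip_width: 0.0657
grip_force: 35.0
time_s: 25.95
ee_pos: [0.6106, -0.015, 0.3706]
eef_rot: [3.142, -0.001, 0.058]
force: [0.2, -0.1, -2.2]
grip_width: 0.0652
grip_force: 35.0
shift cm [-1.710e+01  3.127e+01  1.000e-02] turn [ 0.    -0.001 -0.046] q6 1.43 t 25.95 w 0.0652
```

```bash
python3 -m jog '[[-1,2,0,0,0,0],[-2.7,5,0,0,0,-0.01],[-4.7,8.6,0,0,0,-0.02],[-6.7,12.2,0,0,0,-0.03],[-8.7,16,0,0,0,-0.04],[-10.7,19.6,0,0,0,-0.046],[-12.7,23.3,0,0,0,-0.046],[-14.7,27,0,0,0,-0.046]]'; python3 -m jog '[[-1.5,2.5,0,0,0,0],[-2.4,4.2,0,0,0,0],[-2.4,4.2,0,0,0,0],[-2.4,4.2,0,0,0,0],[-2.4,4.2,0,0,0,0]]';python3 go.py 0.458 -0.337 0.0309 1.675
python3 - <<'E'
from h import *
a=ctrl.camera("side")["img"][150:384,180:440]; cv2.imwrite("pics/s1.png",cv2.resize(a,None,fx=2.4,fy=2.4))
E
```

```text
time_s: 26.75
ee_pos: [0.4786, -0.2943, 0.3687]
eef_rot: [-3.14, 0.002, 0.104]
force: [0.4, 0.3, -1.3]
grip_width: 0.0653
grip_force: 35.0
time_s: 27.25
ee_pos: [0.4605, -0.3365, 0.3696]
eef_rot: [-3.141, 0.001, 0.105]
force: [0.3, 1.1, -2.1]
grip_width: 0.0653
grip_force: 35.0
shift cm [-0.24  0.04 15.83] turn [-0.001  0.001  0.   ] q6 0.77 t 27.25 w 0.0653
```

View pics/s1.png

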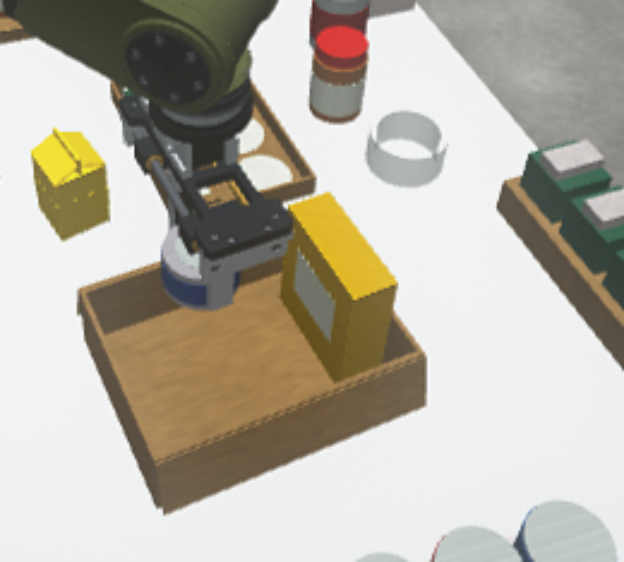

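The tin is held at (200,275) above the near half of the box, clear of the pack at (340,290).

```bash
python3 -m jog '[[-0.2,0,2,0,0,0],[-0.2,0,4.5,0,0,0],[-0.2,0,7.5,0,0,0],[-0.2,0,10.5,0,0,0],[-0.2,0,13,0,0,0],[-0.2,0,14.6,0,0,0],[-0.2,0,15.2,0,0,0],[-0.2,0,15.2,0,0,0]]'
python3 -m jog '[[0,0,0,0,0,0],[0,0,0,0,0,0]]';python3 go.py 0.458 -0.337 0.0309 1.675
```

```text
time_s: 28.1
ee_pos: [0.4584, -0.337, 0.2179]
eef_rot: [-3.141, 0.001, 0.105]
force: [0.7, 0.1, -0.9]
grip_width: 0.0655
grip_force: 35.0
time_s: 28.3
ee_pos: [0.4584, -0.3375, 0.2193]
eef_rot: [3.14, -0.001, 0.104]
force: [-0.3, -0.1, -1.7]
grip_width: 0.0655
grip_force: 35.0
shift cm [-0.04 -0.06  0.8 ] turn [ 0.001 -0.001 -0.   ] q6 0.77 t 28.3 w 0.0655
```

```bash
python3 -m jog '[[0,0,0.3,0,0,0],[0,0,0.5,0,0,0],[0,0,0.65,0,0,0],[0,0,0.75,0,0,0],[0,0,0.8,0,0,0],[0,0,0.8,0,0,0]]'
python3 -m jog '[[0,0,0,0,0,0],[0,0,0,0,0,0]]'; python3 go.py 0.458 -0.337 0.0309 1.675
```

```text
time_s: 28.9
ee_pos: [0.4582, -0.3375, 0.2113]
eef_rot: [3.142, 0.0, 0.104]
force: [-5.9, 4.1, 13.4]
grip_width: 0.0657
grip_force: 35.0
time_s: 29.1
ee_pos: [0.4581, -0.3375, 0.2113]
eef_rot: [-3.142, 0.0, 0.104]
force: [-5.3, 4.3, 13.3]
grip_width: 0.0655
grip_force: 35.0
shift cm [-0.01 -0.05 -0.  ] turn [-0.  0. -0.] q6 0.77 t 29.1 w 0.0655
```

```bash
python3 -m jog '[[0,0,0,0,0,0],[0,0,0,0,0,0],[0,0,0,0,0,0],[0,0,0,0,0,0]]' 100; python3 -m jog '[[0,0,-2,0,0,0],[0,0,-5,0,0,0],[0,0,-9,0,0,0],[0,0,-13,0,0,0],[0,0,-16.5,0,0,0],[0,0,-16.5,0,0,0]]'; python3 go.py 0.4972 0.3314 0.195 0.123
```

```text
time_s: 29.5
ee_pos: [0.4582, -0.3375, 0.2102]
eef_rot: [-3.142, 0.0, 0.104]
force: [0.3, 0.8, -0.1]
grip_width: 0.0922
grip_force: 0.0
time_s: 30.1
ee_pos: [0.4584, -0.3376, 0.3802]
eef_rot: [3.136, -0.005, 0.104]
force: [-0.0, 0.1, -0.3]
grip_width: 0.094
grip_force: 0.0
shift cm [ 10.8  -66.14   0.17] turn [ 0.    -0.009  1.552] q6 0.77 t 30.1 w 0.094
```

```bash
python3 -m jog '[[0.6,-4,0,0,0,-0.1],[1.4,-9,0,0,0,-0.2],[2.2,-14,0,0,0,-0.32],[3,-19,0,0,0,-0.44],[3.9,-24,0,0,0,-0.56],[4.7,-29,0,0,0,-0.68],[5.5,-34,0,0,0,-0.8],[6.3,-39,0,0,0,-0.92]]'; python3 go.py 0.4972 0.3314 0.195 0.123
```

```text
time_s: 30.9
ee_pos: [0.4798, 0.0543, 0.3747]
eef_rot: [-3.141, 0.0, 1.029]
force: [0.8, -0.2, -0.7]
grip_width: 0.0937
grip_force: 0.0
shift cm [ 24.64 -12.8   -0.07] turn [-0.     0.    -0.665] q6 0.58 t 30.9 w 0.0937
```

```bash
python3 -m jog '[[4,-2,0,0,0,-0.11],[8.5,-4.3,0,0,0,-0.22],[13,-6.7,0,0,0,-0.33],[17.5,-9,0,0,0,-0.44],[21.5,-11.2,0,0,0,-0.55],[24.2,-12.6,0,0,0,-0.665],[24.2,-12.6,0,0,0,-0.665],[24.2,-12.6,0,0,0,-0.665]]';python3 -m jog '[[0,0,0,0,0,0],[0,0,0,0,0,0]]'; python3 go.py 0.4972 0.3314 0.072 0.123
python3 - <<'E'
from h import *
i=ctrl.camera("top")["img"]; cv2.imwrite("pics/t2.png",cv2.resize(i[130:310,60:480],None,fx=1.9,fy=1.9))
E
```

```text
time_s: 31.7
ee_pos: [0.4983, 0.3247, 0.3742]
eef_rot: [-3.14, 0.001, 1.688]
force: [0.3, -0.4, -0.2]
grip_width: 0.0943
grip_force: 0.0
time_s: 31.9
ee_pos: [0.4986, 0.3235, 0.3753]
eef_rot: [-3.142, 0.0, 1.687]
force: [-0.4, -0.2, -0.2]
grip_width: 0.0944
grip_force: 0.0
shift cm [ 0.8  -0.05 12.29] turn [-0.     0.    -0.007] q6 0.4 t 31.9 w 0.0944
```

View pics/t2.png

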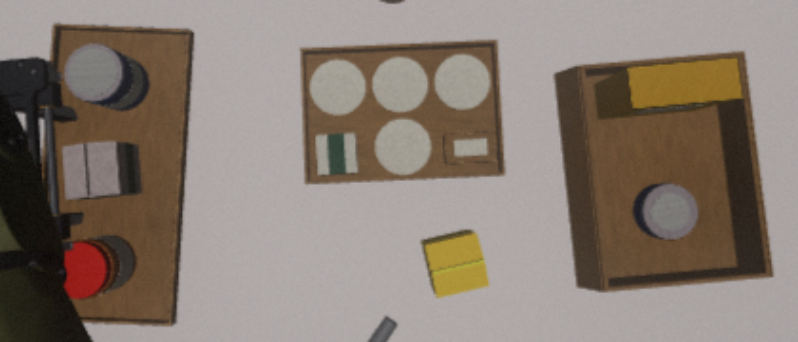

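The tin lies flat in the box at (668,211), the three stand in the spare tray, and the packets and pack are unmoved. Next I return the carton.

```bash
python3 -m jog '[[0.8,0,0,0,0,-0.007],[0.8,0,3,0,0,-0.007],[0.8,0,6,0,0,-0.007],[0.8,0,9,0,0,-0.007],[0.8,0,11.3,0,0,-0.007],[0.8,0,12.2,0,0,-0.007],[0.8,0,12.2,0,0,-0.007],[0.8,0,12.2,0,0,-0.007]]'; python3 go.py 0.4972 0.3314 0.072 0.123
python3 -m jog '[[0,0,0,0,0,0],[0,0,0,0,0,0],[0,0,0,0,0,0],[0,0,0,0,0,0],[0,0,0,0,0,0],[0,0,0,0,0,0]]' 0 35;  python3 -m jog '[[0,0,-1,0,0,0],[0,0,-3,0,0,0],[0,0,-6,0,0,0],[0,0,-9.5,0,0,0],[0,0,-13,0,0,0],[0,0,-16,0,0,0],[0,0,-16,0,0,0],[0,0,-16,0,0,0]]'; python3 go.py 0.5371 -0.0234 0.232 0.123
```

```text
time_s: 32.75
ee_pos: [0.4977, 0.3327, 0.2545]
eef_rot: [3.14, -0.001, 1.696]
force: [-0.5, 0.2, 0.0]
grip_width: 0.0941
grip_force: 0.0
shift cm [-0.12 -0.07  0.2 ] turn [ 0.001 -0.001  0.002] q6 0.4 t 32.75 w 0.0941
time_s: 33.35
ee_pos: [0.4975, 0.3325, 0.2534]
eef_rot: [3.142, -0.0, 1.696]
force: [-0.2, -0.3, 1.3]
grip_width: 0.0598
grip_force: 35.0
time_s: 34.15
ee_pos: [0.4973, 0.3324, 0.413]
eef_rot: [-3.142, 0.0, 1.696]
force: [0.4, 0.3, -4.1]
grip_width: 0.06
grip_force: 35.0
shift cm [-35.8   -0.49   0.06] turn [-0.     0.     0.002] q6 0.4 t 34.15 w 0.06
```

```bash
python3 -m jog '[[-2,0,0,0,0,0],[-5.5,-0.1,0,0,0,0],[-9.5,-0.1,0,0,0,0],[-13.5,-0.2,0,0,0,0],[-17.5,-0.2,0,0,0,0],[-21.5,-0.3,0,0,0,0],[-25.5,-0.3,0,0,0,0],[-29.5,-0.4,0,0,0,0]]'; python3 -m jog '[[-3,-0.1,0,0,0,0],[-5,-0.1,0,0,0,0],[-6.2,-0.1,0,0,0,0],[-6.2,-0.1,0,0,0,0],[-6.2,-0.1,0,0,0,0],[-6.2,-0.1,0,0,0,0]]'
python3 go.py 0.5374 -0.0223 0.0728 0.123
```

```text
time_s: 34.95
ee_pos: [0.5301, 0.0377, 0.4114]
eef_rot: [-3.139, -0.0, 1.696]
force: [1.0, 0.4, -2.9]
grip_width: 0.0598
grip_force: 35.0
time_s: 35.55
ee_pos: [0.537, -0.0214, 0.413]
eef_rot: [-3.141, -0.0, 1.697]
force: [-0.6, 0.1, -2.1]
grip_width: 0.0597
grip_force: 35.0
shift cm [-0.1   0.04 15.98] turn [-0.    -0.     0.003] q6 -0.23 t 35.55 w 0.0597
```

```bash
python3 -m jog '[[0,0,2,0,0,0],[0,0,4.5,0,0,0],[0,0,7.5,0,0,0],[0,0,10.5,0,0,0],[0,0,13,0,0,0],[0,0,14.7,0,0,0],[0,0,15.4,0,0,0],[0,0,15.4,0,0,0]]'
python3 -m jog '[[0,0,0,0,0,0],[0,0,0,0,0,0]]';python3 go.py 0.5374 -0.0223 0.0728 0.123
```

```text
time_s: 36.35
ee_pos: [0.537, -0.0218, 0.2588]
eef_rot: [-3.14, -0.0, 1.697]
force: [-0.5, 0.5, -2.3]
grip_width: 0.0594
grip_force: 35.0
time_s: 36.55
ee_pos: [0.5372, -0.0222, 0.2603]
eef_rot: [3.14, 0.0, 1.696]
force: [-0.1, 0.2, -1.7]
grip_width: 0.0598
grip_force: 35.0
shift cm [-0.01  0.01  0.71] turn [0.002 0.    0.002] q6 -0.23 t 36.55 w 0.0598
```

```bash
python3 -m jog '[[0,0,0.2,0,0,0],[0,0,0.4,0,0,0],[0,0,0.55,0,0,0],[0,0,0.65,0,0,0],[0,0,0.72,0,0,0],[0,0,0.72,0,0,0]]'
python3 -m jog '[[0,0,0,0,0,0],[0,0,0,0,0,0],[0,0,0,0,0,0],[0,0,0,0,0,0]]' 100; python3 -m jog '[[0,0,-2,0,0,0],[0,0,-5,0,0,0],[0,0,-9,0,0,0],[0,0,-12,0,0,0],[0,0,-12,0,0,0]]'; python3 go.py 0.3871 0.3338 0.195 0.06
```

```text
time_s: 37.15
ee_pos: [0.537, -0.0224, 0.2534]
eef_rot: [3.141, 0.0, 1.696]
force: [-8.7, 1.2, 16.6]
grip_width: 0.0598
grip_force: 35.0
time_s: 37.55
ee_pos: [0.5371, -0.0224, 0.252]
eef_rot: [-3.142, -0.0, 1.696]
force: [0.1, -0.3, -0.4]
grip_width: 0.0884
grip_force: 0.0
time_s: 38.05
ee_pos: [0.5373, -0.0224, 0.3762]
eef_rot: [3.135, 0.002, 1.696]
force: [-0.1, -0.4, -0.9]
grip_width: 0.0937
grip_force: 0.0
shift cm [ 37.21 -10.46  -0.05] turn [0.007 0.001 0.065] q6 -0.23 t 38.05 w 0.0937
```

Now the jar.

```bash
python3 -m jog '[[4,-1.1,0,0,0,0],[8.5,-2.4,0,0,0,0],[13,-3.7,0,0,0,0.02],[17.5,-5,0,0,0,0.04],[22,-6.2,0,0,0,0.065],[26.5,-7.5,0,0,0,0.065],[31,-8.7,0,0,0,0.065],[35,-9.8,0,0,0,0.065]]'; python3 -m jog '[[2,-0.6,0,0,0,0],[2,-0.6,0,0,0,0],[2,-0.6,0,0,0,0],[2,-0.6,0,0,0,0]]';python3 go.py 0.3871 0.3338 0.072 0.06
```

```text
time_s: 38.85
ee_pos: [0.3949, 0.3145, 0.3713]
eef_rot: [-3.141, 0.0, 1.631]
force: [0.2, 0.5, -0.6]
grip_width: 0.0937
grip_force: 0.0
time_s: 39.25
ee_pos: [0.3894, 0.3315, 0.3717]
eef_rot: [-3.141, 0.0, 1.63]
force: [-0.3, 0.7, -0.4]
grip_width: 0.0941
grip_force: 0.0
shift cm [ 0.25 -0.21 11.93] turn [-0.     0.    -0.001] q6 0.57 t 39.25 w 0.0941
```

```bash
python3 -m jog '[[0.2,-0.2,2,0,0,0],[0.2,-0.2,4.5,0,0,0],[0.2,-0.2,7,0,0,0],[0.2,-0.2,9.5,0,0,0],[0.2,-0.2,11.4,0,0,0],[0.2,-0.2,11.9,0,0,0],[0.2,-0.2,11.9,0,0,0],[0.2,-0.2,11.9,0,0,0]]'; python3 go.py 0.3871 0.3338 0.072 0.06
python3 -m jog '[[0,0,0,0,0,0],[0,0,0,0,0,0],[0,0,0,0,0,0],[0,0,0,0,0,0],[0,0,0,0,0,0],[0,0,0,0,0,0]]' 0 35;  python3 -m jog '[[0,0,-1,0,0,0],[0,0,-3,0,0,0],[0,0,-6,0,0,0],[0,0,-9.5,0,0,0],[0,0,-13,0,0,0],[0,0,-16,0,0,0],[0,0,-16,0,0,0],[0,0,-16,0,0,0]]'; python3 go.py 0.6155 -0.0984 0.232 0.06
```

```text
time_s: 40.05
ee_pos: [0.3873, 0.334, 0.254]
eef_rot: [3.14, -0.001, 1.63]
force: [0.4, -0.6, -0.9]
grip_width: 0.0944
grip_force: 0.0
shift cm [-0.02 -0.02  0.16] turn [ 0.001 -0.001 -0.001] q6 0.58 t 40.05 w 0.0944
time_s: 40.65
ee_pos: [0.3869, 0.3342, 0.2533]
eef_rot: [3.141, -0.0, 1.631]
force: [0.2, -0.7, 2.8]
grip_width: 0.0654
grip_force: 35.0
time_s: 41.45
ee_pos: [0.3866, 0.334, 0.4121]
eef_rot: [-3.141, 0.001, 1.631]
force: [-0.1, -0.0, -4.9]
grip_width: 0.0658
grip_force: 35.0
shift cm [-4.454e+01  2.025e+01 -2.000e-02] turn [-0.001  0.001  0.   ] q6 0.58 t 41.45 w 0.0658
```

```bash
python3 -m jog '[[-2,1,0,0,0,0],[-5.5,2.5,0,0,0,0],[-9,4,0,0,0,0],[-13,6,0,0,0,0],[-17,7.7,0,0,0,0],[-21,9.5,0,0,0,0],[-25,11.3,0,0,0,0],[-29,13,0,0,0,0]]'; python3 -m jog '[[-4,2,0,0,0,0],[-8,3.8,0,0,0,0],[-12,5.7,0,0,0,0],[-14.5,6.7,0,0,0,0],[-15.5,7.2,0,0,0,0],[-15.5,7.2,0,0,0,0],[-15.5,7.2,0,0,0,0]]';python3 go.py 0.6155 -0.0984 0.0729 0.06
```

```text
time_s: 42.25
ee_pos: [0.5345, 0.0507, 0.4106]
eef_rot: [-3.138, -0.0, 1.631]
force: [0.6, 1.4, -5.6]
grip_width: 0.0657
grip_force: 35.0
time_s: 42.95
ee_pos: [0.615, -0.097, 0.4119]
eef_rot: [-3.14, -0.001, 1.631]
force: [0.3, -0.5, -4.7]
grip_width: 0.0658
grip_force: 35.0
shift cm [-0.15  0.08 15.86] turn [-0.002 -0.001  0.   ] q6 -0.28 t 42.95 w 0.0658
```

```bash
python3 -m jog '[[-0.1,0,2,0,0,0],[-0.1,0,4.5,0,0,0],[-0.1,0,7.5,0,0,0],[-0.1,0,10.5,0,0,0],[-0.1,0,13,0,0,0],[-0.1,0,14.7,0,0,0],[-0.1,0,15.3,0,0,0],[-0.1,0,15.3,0,0,0]]'
python3 -m jog '[[0,0,0,0,0,0],[0,0,0,0,0,0]]';python3 go.py 0.6155 -0.0984 0.0729 0.06
```

```text
time_s: 43.75
ee_pos: [0.615, -0.0979, 0.2597]
eef_rot: [-3.141, -0.0, 1.632]
force: [0.4, -0.1, -4.1]
grip_width: 0.0655
grip_force: 35.0
time_s: 43.95
ee_pos: [0.6154, -0.0987, 0.2613]
eef_rot: [3.14, 0.0, 1.631]
force: [-0.6, 0.3, -4.3]
grip_width: 0.0662
grip_force: 35.0
shift cm [0.03 0.01 0.8 ] turn [0.002 0.    0.   ] q6 -0.28 t 43.95 w 0.0662
```

```bash
python3 -m jog '[[0,0,0.3,0,0,0],[0,0,0.5,0,0,0],[0,0,0.65,0,0,0],[0,0,0.75,0,0,0],[0,0,0.82,0,0,0],[0,0,0.82,0,0,0]]'
python3 -m jog '[[0,0,0,0,0,0],[0,0,0,0,0,0],[0,0,0,0,0,0],[0,0,0,0,0,0]]' 100; python3 -m jog '[[0,0,-2,0,0,0],[0,0,-5,0,0,0],[0,0,-9,0,0,0],[0,0,-12,0,0,0],[0,0,-12,0,0,0]]'; python3 go.py 0.6059 0.3276 0.195 0.06
```

```text
time_s: 44.55
ee_pos: [0.6152, -0.0989, 0.2533]
eef_rot: [3.141, 0.0, 1.631]
force: [-8.1, 1.4, 10.2]
grip_width: 0.0653
grip_force: 35.0
time_s: 44.95
ee_pos: [0.6153, -0.0989, 0.2518]
eef_rot: [3.141, 0.0, 1.631]
force: [-0.8, 0.4, -0.2]
grip_width: 0.0928
grip_force: 0.0
time_s: 45.45
ee_pos: [0.6154, -0.0989, 0.3766]
eef_rot: [3.135, 0.002, 1.631]
force: [0.1, -1.3, -0.1]
grip_width: 0.094
grip_force: 0.0
shift cm [4.263e+01 1.610e+00 4.000e-02] turn [0.007 0.002 0.   ] q6 -0.28 t 45.45 w 0.094
```

Now the can.

```bash
python3 -m jog '[[4,0.2,0,0,0,0],[9,0.4,0,0,0,0],[14,0.6,0,0,0,0],[19,0.8,0,0,0,0],[24,1,0,0,0,0],[29,1.1,0,0,0,0],[34,1.3,0,0,0,0],[39,1.5,0,0,0,0]]'; python3 -m jog '[[2,0.1,0,0,0,0],[3.6,0.1,0,0,0,0],[3.6,0.1,0,0,0,0],[3.6,0.1,0,0,0,0],[3.6,0.1,0,0,0,0]]';python3 go.py 0.6059 0.3276 0.0755 0.06
```

```text
time_s: 46.25
ee_pos: [0.6064, 0.2931, 0.3709]
eef_rot: [-3.141, 0.0, 1.631]
force: [1.4, -0.4, 0.5]
grip_width: 0.0943
grip_force: 0.0
time_s: 46.75
ee_pos: [0.6061, 0.3256, 0.3719]
eef_rot: [-3.142, 0.0, 1.629]
force: [-0.9, 0.0, 0.2]
grip_width: 0.0941
grip_force: 0.0
shift cm [ 0.2 -0.  11.6] turn [-0.     0.    -0.002] q6 0.38 t 46.75 w 0.0941
```

```bash
python3 -m jog '[[0.2,0,2,0,0,0],[0.2,0,4.5,0,0,0],[0.2,0,7,0,0,0],[0.2,0,9.5,0,0,0],[0.2,0,11.1,0,0,0],[0.2,0,11.6,0,0,0],[0.2,0,11.6,0,0,0],[0.2,0,11.6,0,0,0]]'
python3 -m jog '[[0,0,0,0,0,0],[0,0,0,0,0,0],[0,0,0,0,0,0],[0,0,0,0,0,0],[0,0,0,0,0,0],[0,0,0,0,0,0]]' 0 35;  python3 -m jog '[[0,0,-1,0,0,0],[0,0,-3,0,0,0],[0,0,-5.5,0,0,0],[0,0,-8,0,0,0],[0,0,-8,0,0,0],[0,0,-8,0,0,0]]'; python3 go.py 0.6097 0.0633 0.155 0.06
```

```text
time_s: 47.55
ee_pos: [0.6058, 0.3289, 0.2572]
eef_rot: [3.14, -0.001, 1.631]
force: [0.3, -0.4, 0.3]
grip_width: 0.0938
grip_force: 0.0
time_s: 48.15
ee_pos: [0.6056, 0.3291, 0.2561]
eef_rot: [3.141, -0.0, 1.631]
force: [0.9, 0.9, 2.2]
grip_width: 0.0658
grip_force: 35.0
time_s: 48.75
ee_pos: [0.6054, 0.3289, 0.3351]
eef_rot: [-3.141, 0.0, 1.631]
force: [-0.2, -0.4, -5.4]
grip_width: 0.0659
grip_force: 35.0
shift cm [-2.654e+01 -1.160e+00 -2.000e-02] turn [-0.001  0.    -0.   ] q6 0.38 t 48.75 w 0.0659
```

```bash
python3 -m jog '[[-2,-0.1,0,0,0,0],[-6,-0.3,0,0,0,0],[-10,-0.5,0,0,0,0],[-14,-0.7,0,0,0,0],[-18,-0.9,0,0,0,0],[-22,-1,0,0,0,0],[-25,-1.1,0,0,0,0],[-26.4,-1.2,0,0,0,0]]'
python3 -m jog '[[0,0,0,0,0,0],[0,0,0,0,0,0],[0,0,0,0,0,0]]'; python3 go.py 0.6096 0.0647 0.0757 0.06
```

```text
time_s: 49.55
ee_pos: [0.6092, 0.0624, 0.334]
eef_rot: [-3.139, 0.0, 1.629]
force: [0.2, 0.3, -4.0]
grip_width: 0.0658
grip_force: 35.0
time_s: 49.85
ee_pos: [0.6093, 0.066, 0.3353]
eef_rot: [-3.141, -0.0, 1.632]
force: [0.0, 1.4, -5.1]
grip_width: 0.0658
grip_force: 35.0
shift cm [-0.14  0.03  7.92] turn [-0.001 -0.     0.001] q6 -0.01 t 49.85 w 0.0658
```

```bash
python3 -m jog '[[-0.1,0,2,0,0,0],[-0.1,0,4,0,0,0],[-0.1,0,5.5,0,0,0],[-0.1,0,6.7,0,0,0],[-0.1,0,7.2,0,0,0],[-0.1,0,7.4,0,0,0],[-0.1,0,7.4,0,0,0],[-0.1,0,7.4,0,0,0]]'
python3 -m jog '[[0,0,0,0,0,0],[0,0,0,0,0,0]]'; python3 go.py 0.6096 0.0647 0.0757 0.06
```

```text
time_s: 50.65
ee_pos: [0.6096, 0.0638, 0.2626]
eef_rot: [3.141, 0.0, 1.631]
force: [0.4, 1.2, -3.8]
grip_width: 0.0662
grip_force: 35.0
time_s: 50.85
ee_pos: [0.6095, 0.0638, 0.2623]
eef_rot: [3.141, 0.0, 1.631]
force: [0.4, -0.3, -4.2]
grip_width: 0.066
grip_force: 35.0
shift cm [0.09 0.02 0.62] turn [ 0.001  0.    -0.   ] q6 -0.02 t 50.85 w 0.066
```

```bash
python3 -m jog '[[0.1,0,0.2,0,0,0],[0.1,0,0.4,0,0,0],[0.1,0,0.5,0,0,0],[0.1,0,0.58,0,0,0],[0.1,0,0.64,0,0,0],[0.1,0,0.64,0,0,0]]'
python3 -m jog '[[0,0,0,0,0,0],[0,0,0,0,0,0],[0,0,0,0,0,0],[0,0,0,0,0,0]]' 100; python3 -m jog '[[0,0,-2,0,0,0],[0,0,-5,0,0,0],[0,0,-9,0,0,0],[0,0,-12,0,0,0],[0,0,-12,0,0,0]]'; python3 -m jog '[[4,0,0,0,0,0],[8,0,0,0,0,0],[12,0,0,0,0,0],[16,0,0,0,0,0],[20,0,0,0,0,0],[24,0,0,0,0,0],[26,0,0,0,0,0],[26,0,0,0,0,0]]'
python3 - <<'E'
from h import *
i=ctrl.camera("top")["img"]
cv2.imwrite("pics/crop9.png",cv2.resize(i[140:240,205:338],None,fx=6,fy=6,interpolation=cv2.INTER_CUBIC))
i=ctrl.camera("side")["img"]; cv2.imwrite("pics/s9.png",i[120:380,100:400])
E
```

```text
time_s: 51.45
ee_pos: [0.6093, 0.0648, 0.2561]
eef_rot: [-3.141, -0.0, 1.631]
force: [-4.6, -0.6, 3.7]
grip_width: 0.0655
grip_force: 35.0
time_s: 51.85
ee_pos: [0.6094, 0.0648, 0.2555]
eef_rot: [3.141, 0.0, 1.631]
force: [-0.3, 0.3, -0.6]
grip_width: 0.0925
grip_force: 0.0
time_s: 52.35
ee_pos: [0.6096, 0.0648, 0.3802]
eef_rot: [3.134, 0.0, 1.631]
force: [0.2, 0.5, -0.4]
grip_width: 0.0941
grip_force: 0.0
time_s: 53.15
ee_pos: [0.5931, 0.3268, 0.3739]
eef_rot: [-3.14, 0.0, 1.634]
force: [0.0, 0.3, -0.3]
grip_width: 0.0939
grip_force: 0.0
```

View pics/crop9.png

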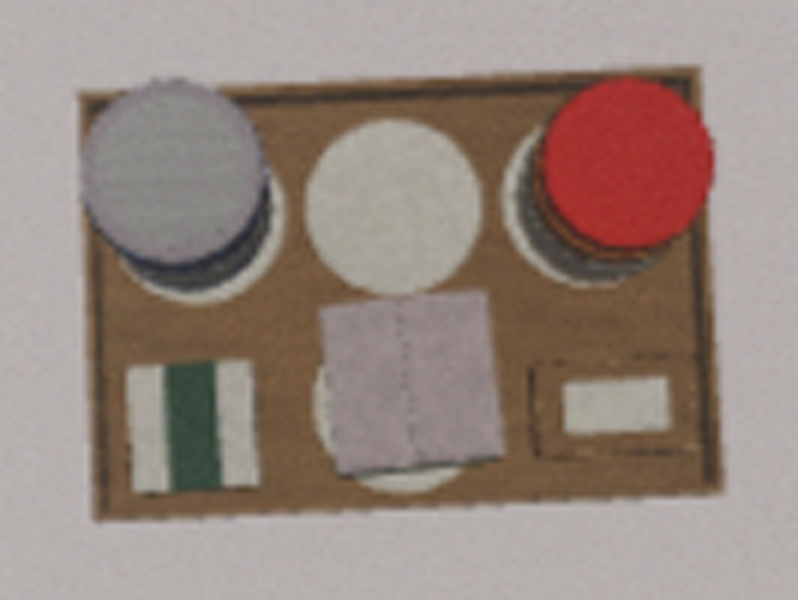

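View pics/s9.png

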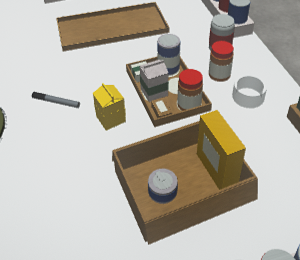

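The can (174,172), jar (629,162) and carton (412,382) match their starting pixels to within about 1 mm. The tin lies flat in the box at (163,185).

```bash
python3 -m jog '[[0,0,0,0,0,0],[0,0,0,0,0,0]]' >/dev/null; python3 -c "from station import ctrl; print(ctrl.hand_in())"
```

```text
the job is handed in; nothing more can be done
None
```

The flat tin lies flat in the parcel box beside the upright pack, the can, jar and carton stand upright within about 1 mm of where they started in the final picture, the packets and pack look unmoved, and I handed the job in at about 53 s (no verdict was returned).

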